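# Brush spoiled closures off the capping-press bed into its scrap well

## Task

Clear the bed of the bottle-capping station: swing the yellow lid of its scrap well up until it stands upright, take the hand brush from the green mat, and with the brush sweep all three spoiled closures (white lid, red cap, blue broken collar) off the steel bed into the well, without touching them with the fingers. Then stand the brush back on its bristles wholly on the green mat, and close the yellow lid fully. Leave the bottles, jars, mug and carton where they are.

Things in the scene. Friction and masses are not known exactly. Their poses are not given: they have to be found in the camera images.
- station: Fixed bottle-capping station, 201 mm (x) by 410 mm (y), origin on the bench. Steel bed at z = 95 mm, y = -20 to 230, clear width 185 mm between 8 mm fences rising to z = 113; its +y end is open. At its -y end is the scrap well, y = -172 to -20, side walls up to z = 112. Beyond the +x fence (x = 99 to 227, y = 75 to 217) is a fixed post with a blue head turned away, 187 mm high.
- well_floor (a point): Centre of the scrap well's floor, 6 mm above the bench; axes as the station's. The well is 185 mm (x) by 152 mm (y), 89 mm deep below the bed.
- bed_middle (a point): Centre of the steel bed's top surface; axes as the station's. The bed is 185 mm (x) by 250 mm (y).
- lid_hinge (a point): Middle of the lid's hinge line, at the well's outer (-y) end, 91 mm above the bench; the hinge runs along the station's x.
- lid (a joint): Angle of the yellow lid in rad: 0 shut (its top flush with the bed at 95 mm), 1.57 upright, stop at 1.75. The lid, 177 x 148 x 8 mm, reaches from the hinge towards the bed and opens up and away from the bed. Stiff hinge: it stays where it is left (3 to 4 N at the tab moves it).
- lid_tab (a point): Grip point on the lid's black tab: a plate 16 mm thick (station x), 36 mm long (y when shut), standing 42 mm above the lid's top face; this point is on its middle, 27 mm above the lid's top face and 122 mm from the hinge. Axes turn with the lid: z away from the lid's top face, y away from the hinge.
- brush: Loose hand brush, 0.19 kg, standing on its bristles; origin at the centre of its bristle tips, z up. Dark bristle block 145 mm (x) by 40 mm (y) by 36 mm high, wooden back 150 x 45 mm up to z = 54 mm, and on it a wooden grip ridge 110 mm long (x), 26 mm thick (y), from z = 54 to z = 100 mm.
- brush_end_a (a point): +x end of the brush, 75 mm from its origin, at bristle-tip height.
- brush_end_b (a point): -x end of the brush, 75 mm from its origin, at bristle-tip height.
- mat: Fixed flat green mat, 210 mm (x) by 110 mm (y), 4 mm thick; origin at the centre of its underside. The brush starts on it.
- scrap_lid: Loose spoiled white jar lid, disc 62 mm in diameter, 17 mm high; origin at the centre of its underside.
- scrap_cap: Loose spoiled red cap, 52 mm in diameter, 24 mm high; origin at the centre of its underside.
- scrap_collar: Loose broken blue collar, half a ring 66 mm across and 20 mm high, 14 mm thick; origin on its underside, 16 mm from the ring's centre towards the middle of the arc (+y).
- amber_bottle: Loose amber bottle, 60 mm in diameter, 140 mm high; origin at the centre of its underside. Leave alone.
- white_jar: Loose white jar, 68 mm in diameter, 110 mm high; origin at the centre of its underside. Leave alone.
- tall_bottle: Loose amber bottle, 64 mm in diameter, 170 mm high; origin at the centre of its underside. Leave alone.
- mug: Loose white mug, 80 mm in diameter, 95 mm high, handle at its +y; origin at the centre of its underside. Leave alone.
- carton: Loose white carton, 130 x 70 x 50 mm; origin at the centre of its underside. Leave alone.
- small_jar: Loose small white jar with a red cap, 60 mm in diameter, 70 mm high; origin at the centre of its underside. Leave alone.

How it is judged (in metres and radians):
On the way, in this order (a step that is already met when the one before it is completed fails the run):
1. the yellow lid is swung up to stand upright, more than 1.3 rad open (value of joint lid above 1.3 rad), for 0.2 s.
2. the brush is held by the fingers and lifted 30 mm clear of the mat (contact force between the fingers and brush above 1 N and z of brush in the frame of mat above 0.034 m), for 0.1 s.
3. all three closures are in the well while the brush is still held (x of scrap_lid in the frame of well_floor between -0.094 and 0.094 m and y of scrap_lid in the frame of well_floor between -0.076 and 0.076 m and z of each of scrap_lid, scrap_cap, scrap_collar in the frame of well_floor below 0.075 m and x of scrap_cap in the frame of well_floor between -0.094 and 0.094 m and y of scrap_cap in the frame of well_floor between -0.076 and 0.076 m and x of scrap_collar in the frame of well_floor between -0.094 and 0.094 m and y of scrap_collar in the frame of well_floor between -0.076 and 0.076 m and contact force between the fingers and brush above 1 N), for 0.2 s.
4. the brush stands released on its bristles, both ends within the mat (angle between brush's own z axis and vertical below 0.15 rad and x of brush_end_a in the frame of mat between -0.105 and 0.105 m and y of brush_end_a in the frame of mat between -0.055 and 0.055 m and x of brush_end_b in the frame of mat between -0.105 and 0.105 m and y of brush_end_b in the frame of mat between -0.055 and 0.055 m and z of brush in the frame of mat below 0.012 m and contact force between the fingers and brush below 0.2 N), for 0.2 s.
At the end, for the whole second after the job is handed in: The lid is shut (below 0.06 rad), all three closures lie in the well (origins within the well's walls and less than 75 mm above its floor), the brush stands upright (within 0.15 rad), released, with both ends inside the mat's outline, and brush and closures are at rest (all of step 4 and x of scrap_lid in the frame of well_floor between -0.094 and 0.094 m and y of scrap_lid in the frame of well_floor between -0.076 and 0.076 m and z of each of scrap_lid, scrap_cap, scrap_collar in the frame of well_floor below 0.075 m and x of scrap_cap in the frame of well_floor between -0.094 and 0.094 m and y of scrap_cap in the frame of well_floor between -0.076 and 0.076 m and x of scrap_collar in the frame of well_floor between -0.094 and 0.094 m and y of scrap_collar in the frame of well_floor between -0.076 and 0.076 m and value of joint lid below 0.06 rad and linear speed of each of brush, scrap_lid, scrap_cap, scrap_collar below 0.02 m/s); the robot touches nothing.
It fails at once if the fingers press a closure with more than 0.5 N (contact force between the fingers and scrap_lid above 0.5 N or contact force between the fingers and scrap_cap above 0.5 N or contact force between the fingers and scrap_collar above 0.5 N).
It fails at once if a bystander (bottle, jar, mug, carton) is shifted by more than 30 mm (distance of any of amber_bottle, white_jar, tall_bottle, mug, carton, small_jar from where it was at the start of the episode above 0.03 m).
It also fails if it takes over 72 s, if anything falls off the work surface, if the arm or the gripper's body presses on something with over 40 N, if the wrist force passes 120 N, or if a joint passes its speed limit or range.

## Robot

A 7-joint arm with a two-finger parallel gripper is mounted at the origin on the work surface. World frame = base frame: x ahead of the robot, y to its left, z up, the work surface at z = 0. Lengths are in mm, angles in rad, forces in N, time in s.
With the tool pointing down it reaches from about 400 to 925 mm from the base axis. Payload 4.1 kg.
Tool frame: the origin (TCP) lies at the very end of the fingers, on their centre line; the grasp point (between the pads) lies 19 mm behind it; z points along the fingers, y is the line along which they close (so a half turn about z gives the same grasp; the last joint's range is limited). The gripper opens to 85 mm and grips with 20 to 120 N. Pads are 22 mm wide; open, the fingers measure 114 mm over their backs; the gripper's body (76 mm by 85 mm) begins 54 mm behind the grasp point. The pads swing forward as they close: fully open they stand 13 mm farther back than shut.
Start: joints at [1.078, 0.398, 0.045, 1.537, -0.019, 1.207, -0.051], TCP at [249.444, -600.268, 231.347] pointing down, gripper open.
Joint ranges: [-2.82, 2.82], [-0.49, 2.23], [-1.37, 1.46], [0, 2.46], [-1.36, 4.5], [0.23, 2], [-2.94, 2.94]. Speed limits (rad/s): [2.57, 2.57, 3.14, 3.14, 3.14, 3.14, 3.14].

## Interface

Orientations are given as a unit quaternion [w, x, y, z].
In Python, from station import telemetry, imaging, env gives the robot as it stands.
- The arm moves only by the tool move_arm, never from a script. Its argument "targets" is a list of rows, each a list of 3 entries, a list of its own where there are three numbers: the shift along the world's x, y, z in cm, then the turn, a rotation vector about the world's x, y, z in rad, then the finger opening in cm, from 0 to 8.54. A call has 1 to 5 rows; each row is the pose to reach, as a shift and turn from the pose commanded when the call began; what a row does not reach only later rows make up. A row lasts 1/12 s, in which the tool goes at most 41.7 mm and 7.16 degrees, less where a joint would pass 70% of its speed; a pose out of reach is approached as far as the arm can. A call with a gripper value outside its range is refused whole. The fingers move at their own pace and stop on an object; the grip force is fixed at half the most. Time passes only in rows, so rows that repeat a pose let the fingers close. It gives the time, the measured TCP pose, the force, the opening and the grip force at its end, in the units of the state.
- telemetry.observe(): the state, without advancing time (a new reading comes with each control period).
- imaging.capture(name): name is "scene" or "top" or "wrist"; returns the picture (420x560x3 uint8, blue, green, red); there is no depth.
- imaging.camera_info(name): a dict with "vertical_fov" (degrees; the focal length in pixels is half the picture's height over the tangent of half this angle, whatever the lens; pixels are square), "cx", "cy" (the principal point, pixels), "origin" and "orientation" of the camera in the world; the wrist camera has in their place "T_tool_cam" (4x4, takes a point from camera to tool coordinates, whose origin is the TCP and whose axes are the flange's). Camera axes: x right, y down, z forward; pixel columns grow to the right and rows downward; lengths in mm; the calibration is good to about 2 mm. A picture is of the moment at which its call begins: read the wrist's pose just before it. camera_info takes no time and is no camera call.
- env.finish_job(): hands the job in; it is judged then, once.
The state is a dict: "time": time; "qpos": joint angles; "qvel": joint speeds; "tau": joint torques, N m; "position": TCP position; "tcp_rot": TCP orientation; "wrist_force": force on the tool from outside, world axes, zero at the start; "moment": the same for the moment, N m; "width": opening from 0.0 (shut) to 1.0 (fully open); "grasp_force": force on a finger pad.
Only numpy, scipy, OpenCV 4.12 (cv2) and the standard library are available. Lean on these libraries where they do the work, as an engineer would, in place of code of your own. Each camera call takes 0.05 s, during which the arm holds its last target. There are 200 camera calls.

## Working session

There is one attempt and no reset: what is moved stays moved. The work goes in short steps, Python scripts to look and compute and a tool call to move; the robot and the scene stay as the last step left them, time stands still between calls to the robot, and variables do not carry over. Pictures are saved under pics/ and viewed, at most 11 in all, crops included, and the job is handed in when it is done.

Besides the shell and the picture viewer there is one more tool, called after "Request:" as name([rows], argument=value, ...), one row to a line, values as JSON. move_arm: Moves the arm, as the interface text tells. Its arguments: {"type":"object","properties":{"targets":{"type":"array","items":{"type":"array"}}},"required":["targets"]}

```bash
ls; mkdir -p pics
python3 - <<'E'
from station import telemetry, imaging, env
import cv2,numpy as np
for n in ["scene","top"]:
    cv2.imwrite(f"pics/{n}0.png",imaging.capture(n)); print(n,imaging.camera_info(n))
print(imaging.camera_info("wrist")); print(telemetry.observe())
E
```

```text
pics
scene {'vertical_fov': 42.89782325613413, 'cx': 274.9378046919881, 'cy': 213.71262254840315, 'origin': array([1335.76553   , -387.60942132, 1329.86066524]), 'orientation': array([-0.26986499,  0.79711366,  0.51402731, -0.16600791])}
top {'vertical_fov': 47.27089986155474, 'cx': 274.56257948640314, 'cy': 208.02222800084093, 'origin': array([ 463.31998606,   14.26733288, 1638.75889846]), 'orientation': array([-0.02021918,  0.70702274, -0.70674911,  0.01468736])}
{'vertical_fov': 70.83211315954902, 'cx': 280.3382343575337, 'cy': 209.91114850481307, 'T_tool_cam': array([[-8.54033571e-05, -9.58170900e-01, -2.86196645e-01,
         7.23437456e+01],
       [ 9.99999745e-01,  1.21174765e-04, -7.04094450e-04,
         1.58946032e-01],
       [ 7.09322624e-04, -2.86196632e-01,  9.58170645e-01,
        -1.44061218e+02],
       [ 0.00000000e+00,  0.00000000e+00,  0.00000000e+00,
         1.00000000e+00]])}
{'time': 0.1, 'qpos': array([ 1.07797822,  0.39912074,  0.0450363 ,  1.53775134, -0.01873594,
        1.20690678, -0.05066371]), 'qvel': array([ 7.89346500e-04, -6.95380093e-05, -1.72209258e-03, -3.65545666e-03,
       -7.03611141e-04,  1.47002886e-03,  6.22918828e-04]), 'tau': array([ 3.72431750e-03, -4.76264083e+01,  1.36992909e+00, -2.54952371e+01,
        1.18944157e-02,  5.05922377e-03,  1.38052249e-05]), 'position': array([ 249.23034975, -599.70184507,  230.36677124]), 'tcp_rot': array([-8.55415221e-04,  9.80662327e-01,  1.95705447e-01, -2.15906140e-04]), 'wrist_force': array([-0.2418854 ,  0.09478784,  0.87713186]), 'moment': array([-0.00710256, -0.02276307, -0.0144771 ]), 'grasp_force': 0.0, 'width': 0.9984530020153882}
```

View pics/top0.png

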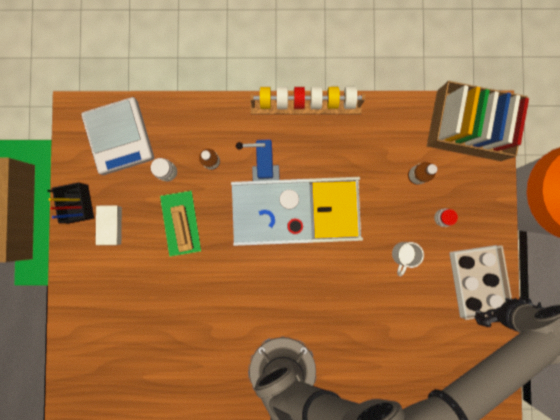

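View pics/scene0.png

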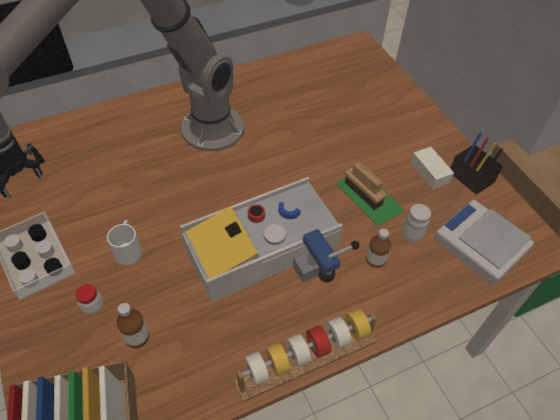

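The top view shows the station near (295,210) with the yellow lid at (335,208) and the tab at (324,209). The mat and brush are at (180,225), and the closures are at (289,199), (294,226) and (266,217). The station's axes nearly match the world's. Next I'll measure these.

```bash
cat > h.py <<'E'
from station import telemetry, imaging, env
import cv2, numpy as np
from scipy.spatial.transform import Rotation as R
def q2m(q): return R.from_quat(np.roll(q,-1)).as_matrix()
def cam(n, st=None):
    c=imaging.camera_info(n); f=210/np.tan(np.radians(c['vertical_fov']/2))
    if n=='wrist':
        T=np.eye(4); T[:3,:3]=q2m(st['tcp_rot']); T[:3,3]=st['position']; T=T@c['T_tool_cam']
        return f,c['cx'],c['cy'],T[:3,:3],T[:3,3]
    return f,c['cx'],c['cy'],q2m(c['orientation']),c['origin']
def cast(k,uv,z):
    f,cx,cy,M,o=k; uv=np.atleast_2d(np.asarray(uv,float))
    d=np.c_[(uv[:,0]-cx)/f,(uv[:,1]-cy)/f,np.ones(len(uv))]@M.T
    return o+d*((z-o[2])/d[:,2])[:,None]
def proj(k,p):
    f,cx,cy,M,o=k; q=(np.atleast_2d(p)-o)@M; return np.c_[f*q[:,0]/q[:,2]+cx,f*q[:,1]/q[:,2]+cy]
def blobs(img,lo,hi,z,k,roi=None,amin=15):
    hsv=cv2.cvtColor(img,cv2.COLOR_BGR2HSV); m=cv2.inRange(hsv,lo,hi)
    if roi:
        mm=np.zeros_like(m); x0,y0,x1,y1=roi; mm[y0:y1,x0:x1]=m[y0:y1,x0:x1]; m=mm
    out=[]
    for c in cv2.findContours(m,cv2.RETR_EXTERNAL,cv2.CHAIN_APPROX_NONE)[0]:
        if cv2.contourArea(c)<amin: continue
        P=cast(k,c[:,0,:],z)[:,:2].astype(np.float32); r=cv2.minAreaRect(P)
        mo=cv2.moments(c); cc=cast(k,[mo['m10']/mo['m00'],mo['m01']/mo['m00']],z)[0]
        out.append((cv2.contourArea(c),np.round(cc[:2],1),np.round(r[0],1),np.round(r[1],1),round(r[2],1),cv2.boundingRect(c)))
    return sorted(out,key=lambda a:-a[0])
E
python3 - <<'E'
from h import *
im=cv2.imread('pics/top0.png'); k=cam('top')
S=[('yellow',(20,120,100),(35,255,255),95,(225,170,370,250)),('mat',(50,80,40),(80,255,255),4,(150,180,215,265)),
('wood',(5,50,110),(25,255,255),100,(165,200,196,255)),('red',(0,120,60),(8,255,255),119,(225,170,315,250)),('blue',(105,120,60),(125,255,255),115,(250,200,280,235)),
('bed',(85,5,120),(110,70,255),95,(225,170,315,250)),('black',(0,0,0),(180,255,60),141,(310,195,340,220)),('whitelid',(0,0,205),(180,30,255),112,(275,185,303,212))]
for n,lo,hi,z,roi in S:
    for b in blobs(im,lo,hi,z,k,roi)[:3]: print(n,b)
cv2.imwrite('pics/c0.png',cv2.resize(im[165:265,150:370],None,fx=3.6,fy=3.6,interpolation=cv2.INTER_CUBIC))
E
```

```text
yellow (2387.5, array([ 535.9, -167.3]), array([ 536.2, -167.5]), array([181.4, 141.9]), 2.4, (312, 181, 47, 58))
mat (1802.5, array([492.6, 349.4]), array([492.9, 349.8]), array([205. , 107.9]), 9.5, (161, 191, 40, 65))
wood (543.0, array([474.9, 325.8]), array([475.1, 325.8]), array([142.1,  43.3]), 12.1, (171, 206, 22, 45))
wood (23.5, array([410.2, 374.2]), array([423.9, 372.6]), array([64. ,  9.6]), 0.7, (165, 234, 4, 21))
red (162.5, array([482., -38.]), array([481.5, -38.5]), array([44.3, 44.3]), 0.0, (288, 219, 15, 15))
blue (70.5, array([512.4,  45.3]), array([511.2,  46.4]), array([61. , 30.1]), 39.9, (259, 210, 16, 17))
bed (183.5, array([512.9,  47.6]), array([512.5,  47.6]), array([73.8, 44.1]), 39.9, (257, 208, 20, 21))
black (22.5, array([ 534.3, -128. ]), array([ 534.3, -128.3]), array([ 6.3, 37.5]), 0.0, (318, 208, 13, 3))
whitelid (218.5, array([569.8, -17.6]), array([569.2, -18.2]), array([54.3, 54.2]), 0.0, (280, 190, 18, 18))
```

View pics/c0.png

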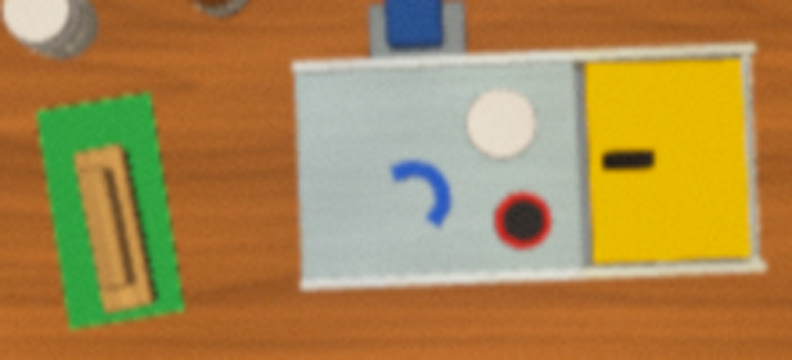

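The crop shows the station's wall-top corners at (293,64), (754,45), (765,268) and (302,288). The tab is at (628,160) and the brush ridge leans about 10° from vertical. I'll move over the station and look with the wrist camera.

Request:
move_arm([
  [[1.4, 2.5, 0.5], [0, 0, 0.06], 8.5],
  [[2.8, 5, 1], [0, 0, 0.12], 8.5],
  [[4.2, 7.5, 1.5], [0, 0, 0.18], 8.5],
  [[5.6, 10, 2], [0, 0, 0.24], 8.5],
  [[7, 12.5, 2.5], [0, 0, 0.306], 8.5],
])

```text
time: 0.52
position: [319.7, -473.7, 256.0]
tcp_rot: [-0.0, 0.939, 0.344, -0.0]
wrist_force: [1.2, 0.4, 0.6]
width: 1.001
grasp_force: 0.0
```

Request:
move_arm([
  [[1.4, 2.5, 0.5], [0, 0, 0.06], 8.5],
  [[2.8, 5, 1], [0, 0, 0.12], 8.5],
  [[4.2, 7.5, 1.5], [0, 0, 0.18], 8.5],
  [[5.6, 10, 2], [0, 0, 0.24], 8.5],
  [[7, 12.5, 2.5], [0, 0, 0.306], 8.5],
])

```text
time: 0.93
position: [389.6, -348.8, 281.2]
tcp_rot: [-0.0, 0.875, 0.483, -0.0]
wrist_force: [0.4, -0.4, -0.1]
width: 0.998
grasp_force: 0.0
```

Request:
move_arm([
  [[1.4, 2.5, 0.5], [0, 0, 0.06], 8.5],
  [[2.8, 5, 1], [0, 0, 0.12], 8.5],
  [[4.2, 7.5, 1.5], [0, 0, 0.18], 8.5],
  [[5.6, 10, 2], [0, 0, 0.24], 8.5],
  [[7, 12.5, 2.5], [0, 0, 0.306], 8.5],
])

```text
time: 1.35
position: [459.6, -223.9, 306.3]
tcp_rot: [-0.0, 0.792, 0.611, -0.0]
wrist_force: [0.1, -0.5, -1.0]
width: 0.992
grasp_force: 0.0
```

Request:
move_arm([
  [[1.4, 2.5, 0.5], [0, 0, 0.06], 8.5],
  [[2.8, 5, 1], [0, 0, 0.12], 8.5],
  [[4.2, 7.5, 1.5], [0, 0, 0.18], 8.5],
  [[7, 12.5, 2.5], [0, 0, 0.306], 8.5],
  [[7, 12.5, 2.5], [0, 0, 0.306], 8.5],
])

```text
time: 1.77
position: [531.4, -94.2, 332.0]
tcp_rot: [-0.0, 0.686, 0.727, 0.002]
wrist_force: [1.0, 0.5, 0.2]
width: 0.991
grasp_force: 0.0
```

Run:
```python
from h import *
st=telemetry.observe(); im=imaging.capture('wrist'); cv2.imwrite('pics/w1.png',im); k=cam('wrist',st)
print(st['position'],st['tcp_rot'])
S=[('yellow',(20,120,100),(35,255,255),95),('red',(0,120,60),(8,255,255),119),('blue',(105,120,60),(125,255,255),115),('black',(0,0,0),(180,255,60),137)]
for n,lo,hi,z in S:
    for b in blobs(im,lo,hi,z,k,None,100)[:3]: print(n,b)
kt=cam('top'); c=np.array([(293,64),(754,45),(765,268),(302,288)])/3.6+[150,165]
print(cast(kt,c,112.5)[:,:2].round(1))
```

```text
[531.4275573  -94.20063013 332.01132036] [-3.41854612e-04  6.86430779e-01  7.27192378e-01  1.97861697e-03]
yellow (12497.0, array([ 536.7, -164.7]), array([ 537.2, -170.2]), array([193.7, 137.8]), 2.4, (209, 185, 147, 96))
yellow (1084.5, array([ 900.8, -169.1]), array([ 897.8, -168. ]), array([55.8, 78.5]), 18.2, (517, 226, 43, 42))
red (1390.0, array([484.1, -37.4]), array([484.2, -37.6]), array([49.5, 47.7]), 3.3, (222, 113, 43, 43))
red (596.0, array([853.1, -51.4]), array([854.4, -51.9]), array([33.4, 35. ]), 3.3, (534, 150, 26, 30))
blue (6076.0, array([709.9,  68.7]), array([714.4,  68.7]), array([134.7,  54.5]), 2.4, (392, 18, 125, 57))
blue (1018.5, array([514.5,  45.8]), array([513.4,  46.7]), array([66. , 36.3]), 39.1, (240, 26, 54, 53))
black (47391.5, array([ 546.1, -353.3]), array([ 544.5, -320. ]), array([845.7, 262.7]), 3.2, (0, 261, 560, 159))
black (739.0, array([667.4,  45.4]), array([689.3,  38.6]), array([ 51.2, 132.8]), 69.9, (383, 20, 122, 62))
black (709.0, array([485.3, -37.2]), array([485.3, -37.7]), array([33.5, 32.5]), 2.0, (227, 120, 31, 31))
[[ 619.5  164.2]
 [ 636.3 -244.5]
 [ 439.1 -252.6]
 [ 421.2  155.3]]
```

View pics/w1.png

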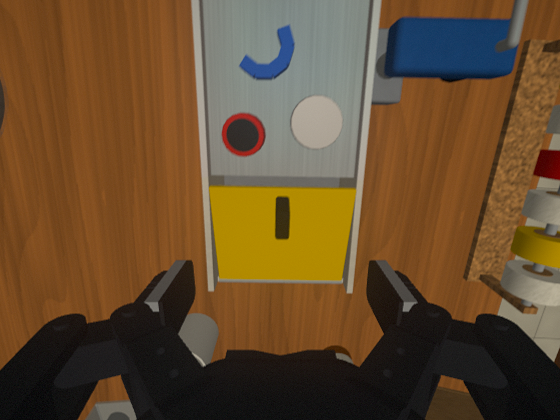

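The wrist view shows the tab at columns 276–289, rows 197–240. The lid seam is near row 185, the red cap at (243,134), the white lid at (317,122) and the collar at (268,55).

```bash
cat >> h.py <<'E'
t=np.radians(2.35); Rs=np.array([[np.cos(t),-np.sin(t)],[np.sin(t),np.cos(t)]]); O=np.array([531.5,-69.4])
def s2w(p): return O+np.atleast_2d(p)@Rs.T
def w2s(p): return (np.atleast_2d(p)-O)@Rs
E
python3 - <<'E'
from h import *
st=telemetry.observe(); im=cv2.imread('pics/w1.png'); k=cam('wrist',st)
m=cv2.inRange(cv2.cvtColor(im,cv2.COLOR_BGR2HSV)[190:250,265:300],(0,0,0),(180,255,90)); print(cv2.boundingRect(m))
x,y,w,h=cv2.boundingRect(m); x+=265;y+=190
print('base +y',cast(k,[x+w/2,y],95),'top -y',cast(k,[x+w/2,y+h],137),'LR',cast(k,[[x,y+h],[x+w,y+h]],137)[:,0])
b=blobs(im,(20,120,100),(35,255,255),95,k,(200,170,370,290))[0];print(b)
print('far edges wall', cast(k,[[193,0],[377,0],[211,290],[350,292]],112.5)[:,:2], cast(k,[[217,281],[343,281]],95))
print('tab pred',s2w([0,-50]),'closures st',w2s([[484.2,-37.5],[514,46.5],cast(k,[317,122],112)[0][:2]]))
E
```

```text
(10, 7, 15, 42)
base +y [[ 536.86576418 -114.16394715   95.        ]] top -y [[ 539.00490654 -157.1040082   137.        ]] LR [529.76274708 548.24871758]
(12497.0, array([ 537.9, -162.6]), array([ 538.5, -168.1]), array([193.9, 137.9]), 2.4, (209, 185, 147, 96))
far edges wall [[ 428.60342256   99.70224044]
 [ 623.94989944  111.22398109]
 [ 444.83265829 -248.79115475]
 [ 638.98967355 -241.1276674 ]] [[ 449.65666883 -244.49290872   95.        ]
 [ 631.96473184 -234.29185016   95.        ]]
tab pred [[ 533.55018694 -119.35794965]] closures st [[-45.95220111  33.81264872]
 [-12.73294906 116.52009272]
 [ 42.39553896  51.24313501]]
```

The tab and lid edge cast about 10–15 mm off, so the lid may be slightly ajar. I'll triangulate it.

Run:
```python
from h import *
from scipy.optimize import least_squares
st=telemetry.observe(); ks={'w':cam('wrist',st),'t':cam('top'),'s':cam('scene')}
ims={'w':cv2.imread('pics/w1.png'),'t':cv2.imread('pics/top0.png'),'s':cv2.imread('pics/scene0.png')}
roi={'w':(200,170,370,290),'t':(305,175,365,245),'s':(180,200,262,280)}
tb={'w':(265,190,300,250),'t':(314,200,336,218),'s':(222,218,246,240)}
C={}
for n in 'wts':
    hsv=cv2.cvtColor(ims[n],cv2.COLOR_BGR2HSV)
    def msk(lo,hi,r):
        m=np.zeros(hsv.shape[:2],np.uint8);x0,y0,x1,y1=r;m[y0:y1,x0:x1]=cv2.inRange(hsv[y0:y1,x0:x1],lo,hi);return m
    m=msk((20,120,90),(35,255,255),roi[n]); c=max(cv2.findContours(m,0,1)[0],key=cv2.contourArea)
    q=cv2.approxPolyDP(cv2.convexHull(c),6 if n!='t' else 4,True)[:,0]; print(n,'yellow',q.tolist())
    b=msk((0,0,0),(180,255,80),tb[n]); M=cv2.moments(b,True); ctr=np.array([M['m10'],M['m01']])/M['m00']; print(n,'tab',ctr,cv2.boundingRect(b)); C[n]=ctr
def tri(d):
    return least_squares(lambda p:np.concatenate([(proj(ks[n],p)[0]-d[n])*(1 if n=='w' else 1.5) for n in d]),[535,-130,130])
r=tri(C);print('tab',r.x,r.fun.round(1))
# lid model: fit angle and see residual
for th in (0,.1,.2,.3):
    def pt(x,y,z): yy=-172+y*np.cos(th)-z*np.sin(th); zz=91+y*np.sin(th)+z*np.cos(th); return np.r_[s2w([x,yy])[0],zz]
    print(th,{n:[proj(ks[n],pt(*p))[0].round(0).tolist() for p in [(-88,148,4),(88,148,4),(-88,0,4),(88,0,4),(0,122,46)]] for n in 'wts'})
```

```text
w yellow [[209, 186], [354, 187], [341, 279], [220, 278]]
w tab [281.94569288 217.50374532] (276, 197, 13, 42)
t yellow [[355, 181], [358, 235], [315, 238], [312, 183]]
t tab [324.15789474 209.02631579] (318, 208, 13, 3)
s yellow [[230, 206], [257, 253], [209, 277], [186, 231]]
s tab [232.8707483  229.27891156] (225, 222, 16, 15)
tab [ 535.42833592 -127.67344534  145.11962762] [-0.9  0.7 -0.4 -0.7  1.   0.5]
0 {'w': [[213.0, 180.0], [347.0, 182.0], [218.0, 281.0], [339.0, 283.0], [280.0, 209.0]], 't': [[313.0, 238.0], [311.0, 183.0], [359.0, 236.0], [356.0, 181.0], [321.0, 209.0]], 's': [[232.0, 213.0], [259.0, 259.0], [184.0, 231.0], [209.0, 280.0], [236.0, 230.0]]}
0.1 {'w': [[210.0, 183.0], [350.0, 186.0], [218.0, 281.0], [339.0, 283.0], [280.0, 217.0]], 't': [[314.0, 238.0], [311.0, 183.0], [359.0, 236.0], [357.0, 181.0], [323.0, 209.0]], 's': [[232.0, 210.0], [259.0, 256.0], [184.0, 231.0], [209.0, 280.0], [234.0, 228.0]]}
0.2 {'w': [[208.0, 188.0], [352.0, 190.0], [218.0, 282.0], [339.0, 283.0], [280.0, 225.0]], 't': [[315.0, 238.0], [312.0, 182.0], [359.0, 236.0], [357.0, 181.0], [325.0, 209.0]], 's': [[231.0, 207.0], [258.0, 254.0], [184.0, 231.0], [208.0, 280.0], [232.0, 226.0]]}
0.3 {'w': [[205.0, 194.0], [355.0, 196.0], [218.0, 282.0], [339.0, 284.0], [280.0, 235.0]], 't': [[316.0, 238.0], [314.0, 182.0], [359.0, 236.0], [357.0, 181.0], [328.0, 209.0]], 's': [[229.0, 204.0], [256.0, 251.0], [184.0, 231.0], [208.0, 280.0], [229.0, 225.0]]}
```

Request:
move_arm([
  [[0.2, -0.9, -3], [0, 0, -0.01], 8.5],
  [[0.4, -1.8, -6], [0, 0, -0.01], 8.5],
  [[0.6, -2.6, -9], [0, 0, -0.01], 8.5],
  [[0.6, -2.6, -12], [0, 0, -0.01], 8.5],
  [[0.6, -2.6, -14], [0, 0, -0.01], 6],
])

```text
time: 2.23
position: [533.2, -127.2, 187.8]
tcp_rot: [-0.002, 0.695, 0.719, -0.001]
wrist_force: [-0.2, 0.0, -0.3]
width: 0.878
grasp_force: 0.0
```

Request:
move_arm([
  [[0, 0, -2], [0, 0, 0], 6],
  [[0, 0, -4], [0, 0, 0], 6],
  [[0, 0, -5.5], [0, 0, 0], 6],
  [[0, 0, -6.5], [0, 0, 0], 6],
  [[0, 0, -6.5], [0, 0, 0], 6],
])

```text
time: 2.65
position: [533.3, -126.4, 123.8]
tcp_rot: [-0.002, 0.694, 0.72, -0.001]
wrist_force: [-0.3, 0.7, 0.4]
width: 0.701
grasp_force: 0.0
```

Request:
move_arm([
  [[0, 0, 0], [0, 0, 0], 0],
  [[0, 0, 0], [0, 0, 0], 0],
  [[0, 0, 0], [0, 0, 0], 0],
  [[0, 0, 0], [0, 0, 0], 0],
  [[0, 0, 0], [0, 0, 0], 0],
])

```text
time: 3.07
position: [535.0, -126.2, 127.2]
tcp_rot: [0.0, 0.694, 0.72, -0.0]
wrist_force: [-3.7, 1.0, 3.5]
width: 0.175
grasp_force: 60.4
```

Request:
move_arm([
  [[0, 0, 0], [0, 0, 0], 0],
  [[0, 0, 0], [0, 0, 0], 0],
  [[0, 0, 0], [0, 0, 0], 0],
])

```text
time: 3.32
position: [535.0, -126.1, 127.0]
tcp_rot: [-0.0, 0.694, 0.72, -0.0]
wrist_force: [-4.3, 1.9, 6.1]
width: 0.181
grasp_force: 60.6
```

Run:
```python
from h import *
# arc table: TCP start (533.3,-126.4,123.8); hinge station y -172, z 91; first-half shifts per 0.1 rad
p0=w2s([533.3,-126.4])[0]; r=np.array([p0[1]+172,123.8-91]); print(p0,r)
for th in np.arange(.1,1.6,.1):
    c,s=np.cos(th),np.sin(th); d=np.array([c*r[0]-s*r[1],s*r[0]+c*r[1]])-r
    w=Rs@[0,d[0]]; print(round(th,1),(w/10).round(2),round(d[1]/10,2),'turn',(th*Rs[:,0]).round(3))
```

```text
[ -0.53872692 -57.02586933] [114.97413067  32.8       ]
0.1 [ 0.02 -0.38] 1.13 turn [0.1   0.004]
0.2 [ 0.04 -0.88] 2.22 turn [0.2   0.008]
0.3 [ 0.06 -1.48] 3.25 turn [0.3   0.012]
0.4 [ 0.09 -2.18] 4.22 turn [0.4   0.016]
0.5 [ 0.12 -2.98] 5.11 turn [0.5   0.021]
0.6 [ 0.16 -3.86] 5.92 turn [0.599 0.025]
0.7 [ 0.2  -4.81] 6.64 turn [0.699 0.029]
0.8 [ 0.24 -5.84] 7.25 turn [0.799 0.033]
0.9 [ 0.28 -6.91] 7.77 turn [0.899 0.037]
1.0 [ 0.33 -8.04] 8.17 turn [0.999 0.041]
1.1 [ 0.38 -9.2 ] 8.45 turn [1.099 0.045]
1.2 [  0.43 -10.38] 8.62 turn [1.199 0.049]
1.3 [  0.47 -11.57] 8.68 turn [1.299 0.053]
1.4 [  0.52 -12.76] 8.61 turn [1.399 0.057]
1.5 [  0.57 -13.94] 8.42 turn [1.499 0.062]
```

Request:
move_arm([
  [[0.02, -0.38, 1.13], [0.1, 0.004, 0], 0],
  [[0.04, -0.88, 2.22], [0.2, 0.008, 0], 0],
  [[0.06, -1.48, 3.25], [0.3, 0.012, 0], 0],
  [[0.09, -2.18, 4.22], [0.4, 0.016, 0], 0],
  [[0.12, -2.98, 5.11], [0.5, 0.021, 0], 0],
])

```text
time: 3.73
position: [536.2, -155.7, 178.0]
tcp_rot: [-0.181, 0.671, 0.698, 0.173]
wrist_force: [-1.9, 1.8, -5.9]
width: 0.181
grasp_force: 62.0
```

Request:
move_arm([
  [[0.04, -0.88, 0.81], [0.1, 0.004, 0], 0],
  [[0.08, -1.83, 1.53], [0.2, 0.008, 0], 0],
  [[0.12, -2.86, 2.14], [0.3, 0.012, 0], 0],
  [[0.16, -3.93, 2.66], [0.4, 0.016, 0], 0],
  [[0.21, -5.06, 3.06], [0.5, 0.021, 0], 0],
])

```text
time: 4.15
position: [538.3, -207.5, 208.1]
tcp_rot: [-0.348, 0.608, 0.632, 0.333]
wrist_force: [-1.8, 2.9, -3.3]
width: 0.181
grasp_force: 62.3
```

Request:
move_arm([
  [[0.05, -1.16, 0.28], [0.1, 0.004, 0], 0],
  [[0.1, -2.34, 0.45], [0.2, 0.008, 0], 0],
  [[0.14, -3.53, 0.51], [0.3, 0.012, 0], 0],
  [[0.14, -3.53, 0.51], [0.3, 0.012, 0], 0],
  [[0.14, -3.53, 0.51], [0.3, 0.012, 0], 0],
])

```text
time: 4.57
position: [539.8, -243.6, 212.1]
tcp_rot: [-0.439, 0.552, 0.572, 0.42]
wrist_force: [-3.6, -0.8, 1.0]
width: 0.179
grasp_force: 63.2
```

Run:
```python
from h import *
st=telemetry.observe(); print(st['qpos'].round(2),st['position'],R.from_quat(np.roll(st['tcp_rot'],-1)).as_matrix().round(2))
cv2.imwrite('pics/s2.png',imaging.capture('scene'))
```

```text
[ 1.06  0.96 -0.56  1.3  -0.56  1.81  0.65] [ 539.75902981 -243.63851079  212.05962355] [[-0.01  1.   -0.04]
 [ 0.26  0.04  0.96]
 [ 0.97 -0.   -0.26]]
```

View pics/s2.png

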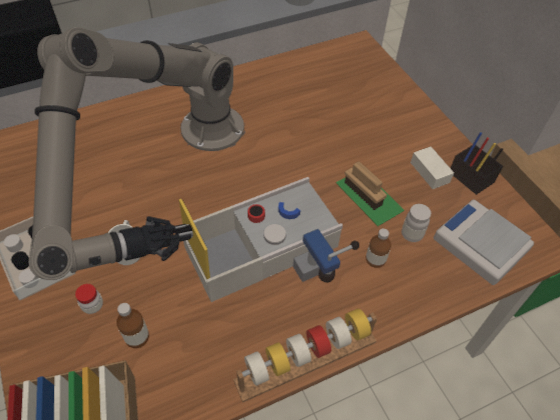

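The lid stands nearly upright with the hand on its outer side at (165,238). I'll release the tab, back off, and bring the tool upright and over towards the brush.

Request:
move_arm([
  [[0, 0, 0], [0, 0, 0], 5],
  [[0, 0, 0], [0, 0, 0], 5],
  [[0, -1, 0.3], [0, 0, 0], 5],
  [[0.1, -3.5, 1], [0, 0, 0], 5],
  [[0.2, -6.5, 1.7], [0, 0, 0], 5],
])

```text
time: 5.03
position: [542.5, -306.2, 231.5]
tcp_rot: [-0.438, 0.551, 0.574, 0.418]
wrist_force: [1.2, -0.2, 0.7]
width: 0.585
grasp_force: 0.0
```

Request:
move_arm([
  [[0, 0, 2], [-0.1, -0.004, 0], 8.5],
  [[0, 0, 5], [-0.2, -0.008, 0], 8.5],
  [[0, 0, 8], [-0.32, -0.013, 0], 8.5],
  [[0, 0, 11], [-0.44, -0.018, 0], 8.5],
  [[0, 0, 13], [-0.55, -0.022, 0], 8.5],
])

```text
time: 5.45
position: [543.2, -307.9, 365.1]
tcp_rot: [-0.26, 0.647, 0.671, 0.252]
wrist_force: [0.5, -0.2, 0.3]
width: 0.994
grasp_force: 0.0
```

Request:
move_arm([
  [[0, 1, 0], [-0.11, -0.004, 0], 8.5],
  [[0, 3, 0], [-0.23, -0.01, 0], 8.5],
  [[0, 6, 0], [-0.35, -0.014, 0], 8.5],
  [[0, 9, 0], [-0.47, -0.019, 0], 8.5],
  [[0, 12, 0], [-0.58, -0.024, 0], 8.5],
])

```text
time: 5.87
position: [542.7, -185.8, 362.8]
tcp_rot: [-0.057, 0.692, 0.717, 0.058]
wrist_force: [1.2, 1.8, 0.0]
width: 0.994
grasp_force: 0.0
```

Request:
move_arm([
  [[0, 2.5, 0], [-0.1, -0.004, 0], 8.5],
  [[0, 5.5, 0], [-0.17, -0.007, 0], 8.5],
  [[0, 9, 0], [-0.17, -0.007, 0], 8.5],
  [[-0.5, 12.5, 0], [-0.17, -0.007, 0], 8.5],
  [[-1, 15.5, 0], [-0.17, -0.007, 0], 8.5],
])

```text
time: 6.28
position: [531.9, -28.4, 361.6]
tcp_rot: [0.001, 0.693, 0.721, 0.001]
wrist_force: [0.5, 1.5, -0.6]
width: 0.993
grasp_force: 0.0
```

Request:
move_arm([
  [[-0.4, 3.2, 0], [0, 0, 0.11], 8.5],
  [[-0.8, 6.4, 0], [0, 0, 0.23], 8.5],
  [[-1.2, 9.6, 0], [0, 0, 0.35], 8.5],
  [[-1.6, 12.8, 0], [0, 0, 0.47], 8.5],
  [[-2, 16, 0], [0, 0, 0.58], 8.5],
])

```text
time: 6.7
position: [511.9, 129.8, 361.4]
tcp_rot: [0.001, 0.457, 0.889, 0.0]
wrist_force: [-0.4, 0.2, 0.4]
width: 0.997
grasp_force: 0.0
```

Request:
move_arm([
  [[-0.4, 3.2, 0], [0, 0, 0.11], 8.5],
  [[-0.8, 6.4, 0], [0, 0, 0.23], 8.5],
  [[-1.2, 9.6, 0], [0, 0, 0.35], 8.5],
  [[-1.6, 12.8, 0], [0, 0, 0.47], 8.5],
  [[-2, 16, 0], [0, 0, 0.58], 8.5],
])

```text
time: 7.12
position: [492.0, 289.7, 361.4]
tcp_rot: [0.001, 0.184, 0.983, 0.0]
wrist_force: [0.3, 0.9, -0.0]
width: 0.994
grasp_force: 0.0
```

Request:
move_arm([
  [[0, 0, 0], [0, 0, 0.11], 8.5],
  [[0, 0, 0], [0, 0, 0.23], 8.5],
  [[0, 0, 0], [0, 0, 0.35], 8.5],
  [[0, 0, 0], [0, 0, 0.46], 8.5],
  [[0, 0, 0], [0, 0, 0.53], 8.5],
])

```text
time: 7.53
position: [492.3, 288.4, 361.1]
tcp_rot: [0.001, -0.08, 0.997, -0.0]
wrist_force: [-0.3, -0.5, 0.4]
width: 0.997
grasp_force: 0.0
```

Request:
move_arm([
  [[0, 0, 0], [0, 0, 0], 8.5],
  [[0, 0, 0], [0, 0, 0], 8.5],
])

```text
time: 7.7
position: [492.3, 288.2, 360.8]
tcp_rot: [0.001, -0.077, 0.997, -0.0]
wrist_force: [-0.7, 0.6, -0.2]
width: 0.996
grasp_force: 0.0
```

Run:
```python
from h import *
st=telemetry.observe(); k=cam('wrist',st); im=imaging.capture('wrist'); cv2.imwrite('pics/w3.png',im)
print(st['qpos'].round(2),st['position'],q2m(st['tcp_rot']).round(3))
for n,lo,hi,z in [('mat',(50,80,40),(80,255,255),4),('wood',(10,50,140),(25,200,255),54),('wood',(10,50,140),(25,200,255),100)]:
    for b in blobs(im,lo,hi,z,k,None,300)[:3]: print(n,b)
```

```text
[ 0.2   0.31 -1.03  1.51  0.26  1.47  0.89] [492.29923664 288.15506964 360.79726464] [[-0.988 -0.153  0.001]
 [-0.153  0.988 -0.   ]
 [-0.001 -0.    -1.   ]]
mat (7659.0, array([485.2, 347.2]), array([493.4, 348.6]), array([208.6, 109.3]), 9.5, (283, 108, 68, 123))
wood (6729.5, array([358. , 283.7]), array([355.5, 304.9]), array([754.7,  34.1]), 89.8, (32, 33, 528, 94))
wood (2630.0, array([471.7, 334.8]), array([476.3, 335.8]), array([148. ,  43.2]), 12.3, (297, 115, 31, 98))
wood (2603.0, array([390.5, 477.7]), array([390.2, 479.4]), array([ 27.5, 408. ]), 0.6, (283, 95, 269, 56))
wood (6729.5, array([364.3, 283. ]), array([362.1, 302. ]), array([677.7,  30.6]), 89.8, (32, 33, 528, 94))
wood (2630.0, array([466.4, 328.9]), array([470.6, 329.8]), array([132.9,  38.8]), 12.3, (297, 115, 31, 98))
wood (2603.0, array([393.5, 457.2]), array([393.2, 458.7]), array([ 24.7, 366.4]), 0.6, (283, 95, 269, 56))
```

View pics/w3.png

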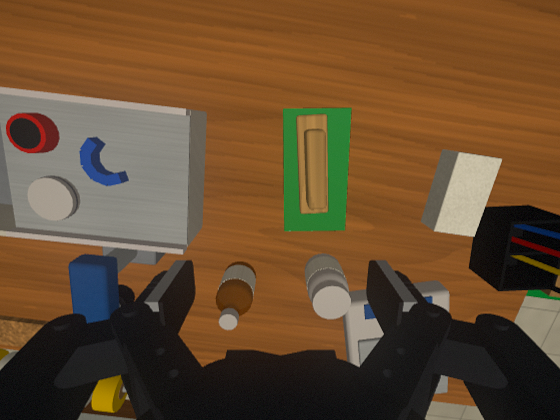

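The brush's back spans (297,115)–(328,213) on the mat, centred at world (476,335) and turned 12.3°. I'll descend and grip the ridge.

Request:
move_arm([
  [[-0.5, 1.5, -2.5], [0, 0, 0.03], 8.5],
  [[-1, 3, -5], [0, 0, 0.06], 8.5],
  [[-1.6, 4.7, -8], [0, 0, 0.06], 8.5],
  [[-1.6, 4.7, -11], [0, 0, 0.06], 8.5],
  [[-1.6, 4.7, -14], [0, 0, 0.06], 8.5],
])

```text
time: 8.17
position: [475.4, 336.6, 219.5]
tcp_rot: [0.001, -0.108, 0.994, 0.0]
wrist_force: [0.5, 0.1, 0.1]
width: 0.992
grasp_force: 0.0
```

Request:
move_arm([
  [[0, 0, -3], [0, 0, 0], 8.5],
  [[0, 0, -6], [0, 0, 0], 8],
  [[0, 0, -9], [0, 0, 0], 7],
  [[0, 0, -11], [0, 0, 0], 7],
  [[0, 0, -12], [0, 0, 0], 7],
])

```text
time: 8.58
position: [475.1, 333.5, 97.3]
tcp_rot: [-0.002, -0.107, 0.994, -0.002]
wrist_force: [-0.4, -0.1, 0.5]
width: 0.821
grasp_force: 0.0
```

Request:
move_arm([
  [[0, 0, -1], [0, 0, 0], 7],
  [[0, 0, -2], [0, 0, 0], 6],
  [[0, 0, -3], [0, 0, 0], 6],
  [[0, 0, -3.2], [0, 0, 0], 6],
  [[0, 0, -3.2], [0, 0, 0], 6],
])

```text
time: 9.0
position: [476.1, 334.9, 67.9]
tcp_rot: [-0.0, -0.108, 0.994, -0.0]
wrist_force: [-0.5, 0.1, 0.1]
width: 0.703
grasp_force: 0.0
```

Run:
```python
from h import *
st=telemetry.observe(); k=cam('wrist',st); im=imaging.capture('wrist'); cv2.imwrite('pics/w4.png',im)
print(st['position'],q2m(st['tcp_rot']).round(3))
```

```text
[476.14060646 334.9429823   67.93642898] [[-0.977 -0.214 -0.   ]
 [-0.214  0.977 -0.001]
 [ 0.    -0.001 -1.   ]]
```

View pics/w4.png

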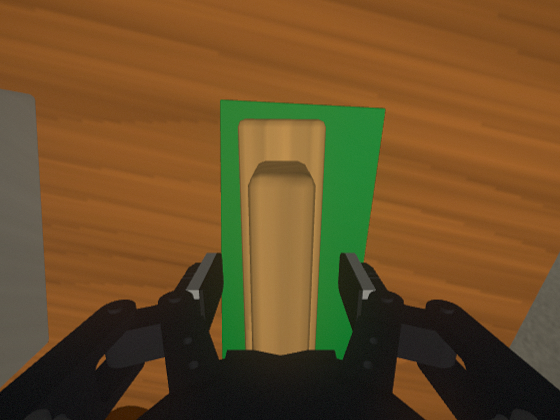

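The open fingers straddle the ridge, centred near column 280. I'll close and lift.

Request:
move_arm([
  [[0, 0, 0], [0, 0, 0], 0],
  [[0, 0, 0], [0, 0, 0], 0],
  [[0, 0, 0], [0, 0, 0], 0],
  [[0, 0, 0], [0, 0, 0], 0],
  [[0, 0, 0], [0, 0, 0], 0],
])

```text
time: 9.47
position: [476.7, 335.4, 68.9]
tcp_rot: [0.001, -0.108, 0.994, -0.0]
wrist_force: [0.9, -0.7, 5.3]
width: 0.297
grasp_force: 60.0
```

Request:
move_arm([
  [[0, 0, 0], [0, 0, 0], 0],
  [[0, 0, 0], [0, 0, 0], 0],
])

```text
time: 9.63
position: [476.7, 335.4, 68.9]
tcp_rot: [0.001, -0.108, 0.994, -0.0]
wrist_force: [1.3, -0.8, 6.0]
width: 0.298
grasp_force: 60.0
```

Request:
move_arm([
  [[0, 0, 2], [0, 0, 0], 0],
  [[0, 0, 5], [0, 0, 0], 0],
  [[0, 0, 8], [0, 0, 0], 0],
  [[0, 0, 11], [0, 0, 0], 0],
  [[0, 0, 13], [0, 0, 0], 0],
])

```text
time: 10.05
position: [476.2, 335.5, 200.2]
tcp_rot: [0.001, -0.108, 0.994, 0.0]
wrist_force: [0.1, 0.8, -2.3]
width: 0.3
grasp_force: 59.4
```

Request:
move_arm([
  [[0, 0, 2], [0, 0, 0], 0],
  [[0, 0, 2], [0, 0, 0], 0],
])

```text
time: 10.22
position: [477.4, 336.7, 221.6]
tcp_rot: [0.003, -0.108, 0.994, 0.001]
wrist_force: [-0.8, 0.7, -1.7]
width: 0.297
grasp_force: 59.5
```

Run:
```python
from h import *
st=telemetry.observe(); print(st['position'],q2m(st['tcp_rot']).round(3)[:,1])
for y in (195,190,150,0,-40,-60): print(y,s2w([0,y])+[1,0])
```

```text
[477.36436103 336.74262459 221.58353273] [-0.214  0.977  0.002]
195 [[524.50427094 125.43600365]]
190 [[524.70928964 120.44020868]]
150 [[526.34943919  80.47384896]]
0 [[532.5 -69.4]]
-40 [[ 534.14014955 -109.36635972]]
-60 [[ 534.96022432 -129.34953958]]
```

Request:
move_arm([
  [[0.8, -3.4, 0.2], [0, 0, -0.03], 0],
  [[1.6, -6.8, 0.2], [0, 0, -0.06], 0],
  [[2.4, -10.2, 0.2], [0, 0, -0.09], 0],
  [[3.2, -13.6, 0.2], [0, 0, -0.12], 0],
  [[4, -16.5, 0.2], [0, 0, -0.15], 0],
])

```text
time: 10.63
position: [515.4, 166.6, 218.0]
tcp_rot: [-0.002, -0.031, 1.0, -0.001]
wrist_force: [0.3, -0.3, -1.9]
width: 0.294
grasp_force: 59.8
```

Request:
move_arm([
  [[0.8, -3.9, 0], [0, 0, -0.024], 0],
  [[0.8, -3.9, 0], [0, 0, -0.024], 0],
  [[0.8, -3.9, 0], [0, 0, -0.024], 0],
  [[0.8, -3.9, 0], [0, 0, -0.024], 0],
])

```text
time: 10.97
position: [523.2, 130.9, 218.8]
tcp_rot: [-0.001, -0.021, 1.0, -0.0]
wrist_force: [-0.2, 1.8, -2.3]
width: 0.289
grasp_force: 60.1
```

Run:
```python
from h import *
st=telemetry.observe(); print(st['position'],q2m(st['tcp_rot']).round(3)[:,1],w2s(st['position'][:2]-[1,0]),st['wrist_force'])
k=cam('scene'); im=imaging.capture('scene')
cv2.imwrite('pics/s5.png',cv2.resize(im[120:300,150:430],None,fx=2.8,fy=2.8))
```

```text
[523.22467164 130.88226031 218.78226812] [-0.041  0.999 -0.   ] [[ -1.05520627 200.49414468]] [-0.15796402  1.79246919 -2.30789244]
```

View pics/s5.png

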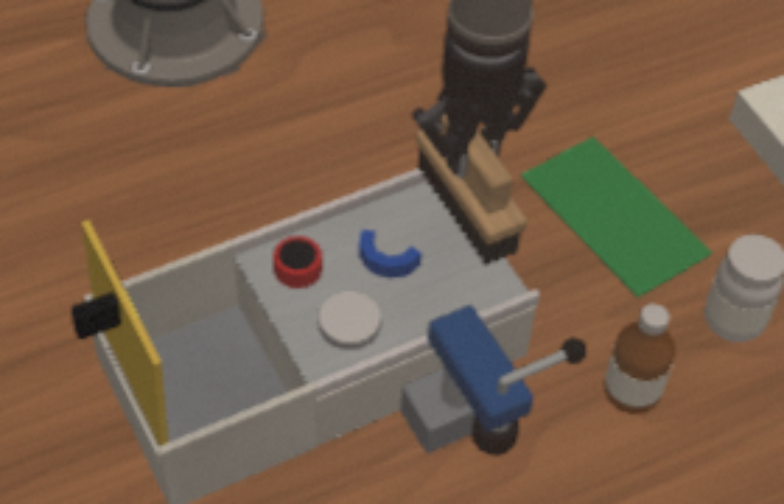

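The brush hangs over the open end of the bed, with all three closures ahead of it and the lid upright. I'll lower it, check the height, then sweep.

Request:
move_arm([
  [[0, 0, -2], [0, 0, 0], 0],
  [[0, 0, -4], [0, 0, 0], 0],
  [[0, 0, -5.2], [0, 0, 0], 0],
  [[0, 0, -5.6], [0, 0, 0], 0],
  [[0, 0, -5.6], [0, 0, 0], 0],
])

```text
time: 11.43
position: [523.0, 131.9, 163.0]
tcp_rot: [-0.001, -0.022, 1.0, -0.0]
wrist_force: [0.1, 0.2, -1.6]
width: 0.298
grasp_force: 59.9
```

Request:
move_arm([
  [[0.04, -1, 0], [0, 0, 0], 0],
  [[0.08, -2, 0], [0, 0, 0], 0],
  [[0.12, -3, 0], [0, 0, 0], 0],
  [[0.16, -4, 0], [0, 0, 0], 0],
  [[0.2, -5, 0], [0, 0, 0], 0],
])

```text
time: 11.85
position: [526.6, 79.3, 164.6]
tcp_rot: [0.001, -0.02, 1.0, -0.001]
wrist_force: [-0.2, -0.5, -2.3]
width: 0.299
grasp_force: 60.1
```

Request:
move_arm([
  [[0.04, -1, -0.1], [0, 0, 0], 0],
  [[0.08, -2, -0.1], [0, 0, 0], 0],
  [[0.12, -3, -0.1], [0, 0, 0], 0],
  [[0.16, -4, -0.1], [0, 0, 0], 0],
  [[0.2, -5, -0.1], [0, 0, 0], 0],
])

```text
time: 12.27
position: [528.1, 30.1, 163.2]
tcp_rot: [-0.0, -0.021, 1.0, -0.0]
wrist_force: [-0.1, 0.3, -2.1]
width: 0.299
grasp_force: 60.0
```

Request:
move_arm([
  [[0.04, -1, 0], [0, 0, 0], 0],
  [[0.08, -2, 0], [0, 0, 0], 0],
  [[0.12, -3, 0], [0, 0, 0], 0],
  [[0.16, -4, 0], [0, 0, 0], 0],
  [[0.2, -5, 0], [0, 0, 0], 0],
])

```text
time: 12.68
position: [530.2, -19.9, 163.2]
tcp_rot: [0.0, -0.021, 1.0, -0.0]
wrist_force: [-0.4, 1.1, -1.5]
width: 0.298
grasp_force: 60.0
```

Run:
```python
from h import *
st=telemetry.observe(); print(st['position'],w2s(st['position'][:2]-[1,0]),st['wrist_force'])
im=imaging.capture('scene')
cv2.imwrite('pics/s6.png',cv2.resize(im[150:300,170:370],None,fx=2.8,fy=2.8))
```

```text
[530.17478196 -19.88176149 163.15396686] [[-0.2928296  49.57193596]] [-0.39246364  1.06650418 -1.48446869]
```

View pics/s6.png

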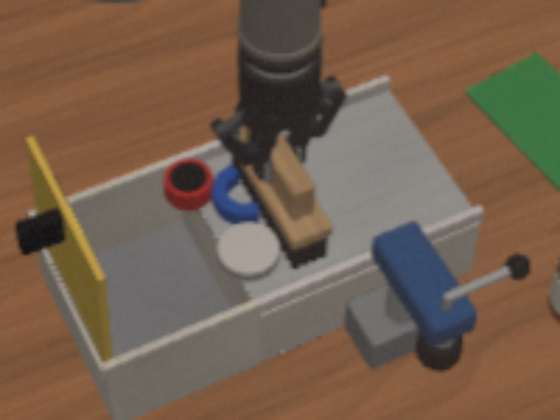

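All three closures are gathered ahead of the brush at the edge of the well. I'll carry on sweeping.

Request:
move_arm([
  [[0.04, -1, 0], [0, 0, 0], 0],
  [[0.08, -2, 0], [0, 0, 0], 0],
  [[0.12, -3, 0], [0, 0, 0], 0],
  [[0.16, -4, 0], [0, 0, 0], 0],
  [[0.2, -5, 0], [0, 0, 0], 0],
])

```text
time: 13.15
position: [532.2, -70.3, 163.1]
tcp_rot: [-0.0, -0.021, 1.0, -0.001]
wrist_force: [-0.3, -0.0, -1.7]
width: 0.295
grasp_force: 60.0
```

Request:
move_arm([
  [[0.04, -1, 0], [0, 0, 0], 0],
  [[0.08, -2, 0], [0, 0, 0], 0],
  [[0.12, -3, 0], [0, 0, 0], 0],
  [[0.16, -4, 0], [0, 0, 0], 0],
  [[0.2, -5, 0], [0, 0, 0], 0],
])

```text
time: 13.57
position: [534.2, -120.1, 163.1]
tcp_rot: [-0.0, -0.021, 1.0, -0.0]
wrist_force: [0.0, 0.2, -1.4]
width: 0.298
grasp_force: 60.0
```

Request:
move_arm([
  [[0.04, -1, 0], [0, 0, 0], 0],
  [[0.04, -1, 0], [0, 0, 0], 0],
  [[0.04, -1, 0], [0, 0, 0], 0],
  [[0.04, -1, 0], [0, 0, 0], 0],
])

```text
time: 13.9
position: [534.6, -128.3, 163.2]
tcp_rot: [0.0, -0.021, 1.0, 0.0]
wrist_force: [0.7, -0.3, -2.9]
width: 0.293
grasp_force: 60.0
```

Run:
```python
from h import *
st=telemetry.observe(); print(st['position'],w2s(st['position'][:2]-[1,0]),st['wrist_force'])
im=imaging.capture('scene'); im2=imaging.capture('top')
a=cv2.resize(im[150:300,170:370],(500,375)); b=cv2.resize(im2[170:250,225:365],(500,286))
cv2.imwrite('pics/s7.png',cv2.resize(np.vstack([a,b]),None,fx=.9,fy=.9))
```

```text
[ 534.5650521  -128.30120325  163.16207216] [[ -0.35185417 -58.93634179]] [ 0.69371469 -0.34695002 -2.89380847]
```

View pics/s7.png

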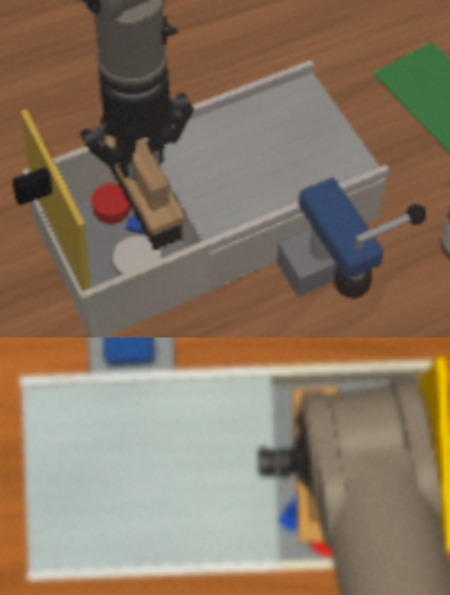

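All three closures are in the well and the bed is clear. I'll lift the brush and take it back to the mat.

Request:
move_arm([
  [[0, 0, 2], [0, 0, 0], 0],
  [[0, 0, 5], [0, 0, 0], 0],
  [[-0.1, 2, 7.5], [0, 0, 0], 0],
  [[-0.3, 5, 8], [0, 0, 0], 0],
  [[-0.5, 8, 8], [0, 0, 0], 0],
])

```text
time: 14.42
position: [531.2, -47.9, 245.7]
tcp_rot: [0.003, -0.02, 1.0, -0.001]
wrist_force: [0.9, -0.1, -2.6]
width: 0.303
grasp_force: 60.3
```

Request:
move_arm([
  [[-0.3, 3.2, 0], [0, 0, 0.02], 0],
  [[-0.6, 6.4, 0], [0, 0, 0.04], 0],
  [[-0.9, 9.6, 0], [0, 0, 0.06], 0],
  [[-1.2, 12.8, 0], [0, 0, 0.06], 0],
  [[-1.5, 16, 0], [0, 0, 0.06], 0],
])

```text
time: 14.83
position: [513.8, 113.2, 243.3]
tcp_rot: [0.0, -0.052, 0.999, -0.001]
wrist_force: [0.8, 0.0, -1.5]
width: 0.299
grasp_force: 60.2
```

Request:
move_arm([
  [[-0.3, 3.2, 0], [0, 0, 0.02], 0],
  [[-0.6, 6.4, 0], [0, 0, 0.04], 0],
  [[-0.9, 9.6, 0], [0, 0, 0.06], 0],
  [[-1.2, 12.8, 0], [0, 0, 0.064], 0],
  [[-1.5, 16, 0], [0, 0, 0.064], 0],
])

```text
time: 15.25
position: [498.7, 273.1, 243.2]
tcp_rot: [0.0, -0.083, 0.997, -0.0]
wrist_force: [0.6, -0.9, -1.7]
width: 0.298
grasp_force: 60.1
```

Request:
move_arm([
  [[-0.3, 3, 0], [0, 0, 0], 0],
  [[-0.5, 6, 0], [0, 0, 0], 0],
  [[-0.6, 7.8, -2], [0, 0, 0], 0],
  [[-0.6, 7.8, -4], [0, 0, 0], 0],
  [[-0.6, 7.8, -5], [0, 0, 0], 0],
])

```text
time: 15.67
position: [491.3, 350.4, 191.1]
tcp_rot: [-0.001, -0.085, 0.996, -0.001]
wrist_force: [0.4, -1.3, -2.1]
width: 0.294
grasp_force: 60.1
```

Request:
move_arm([
  [[0, 0, 0], [0, 0, 0], 0],
  [[0, 0, 0], [0, 0, 0], 0],
])

```text
time: 15.83
position: [493.7, 348.1, 192.9]
tcp_rot: [-0.0, -0.082, 0.997, -0.001]
wrist_force: [0.9, -0.6, -1.8]
width: 0.299
grasp_force: 60.1
```

Run:
```python
from h import *
st=telemetry.observe(); print(st['position'],q2m(st['tcp_rot']).round(3)[:,1])
im=cv2.imread('pics/w3.png') # jar base etc known; recheck mat from current wrist view
im=imaging.capture('wrist'); k=cam('wrist',st)
for b in blobs(im,(50,80,40),(80,255,255),4,k,None,300)[:3]: print(b)
for b in blobs(im,(10,50,140),(25,200,255),185-65+58,k,(180,60,400,360),300)[:2]: print('wood',b)
```

```text
[493.70522757 348.14157989 192.86251687] [-0.164  0.986 -0.002]
(4105.5, array([431.3, 340.1]), array([485.4, 347.3]), array([192.4, 109.6]), 9.5, (229, 91, 105, 168))
wood (9796.0, array([499.5, 349. ]), array([507. , 350.2]), array([119. ,  34.2]), 9.2, (250, 174, 63, 181))
wood (8298.5, array([401.1, 348. ]), array([398.9, 340.4]), array([114.9,  32.6]), 89.0, (180, 60, 220, 72))
```

Request:
move_arm([
  [[0, 0.1, -3], [0, 0, 0], 0],
  [[0, 0.1, -6], [0, 0, 0], 0],
  [[0, 0.1, -9], [0, 0, 0], 0],
  [[0, 0.1, -11], [0, 0, 0], 0],
  [[0, 0.1, -11.5], [0, 0, 0], 0],
])

```text
time: 16.3
position: [493.1, 347.6, 75.8]
tcp_rot: [-0.002, -0.082, 0.997, -0.002]
wrist_force: [0.1, -0.7, -1.4]
width: 0.295
grasp_force: 60.1
```

Request:
move_arm([
  [[0, 0, -0.4], [0, 0, 0], 0],
  [[0, 0, -0.7], [0, 0, 0], 0],
  [[0, 0, -0.8], [0, 0, 0], 0],
  [[0, 0, -0.8], [0, 0, 0], 0],
])

```text
time: 16.63
position: [494.4, 350.7, 71.6]
tcp_rot: [0.001, -0.083, 0.997, 0.0]
wrist_force: [0.1, -0.0, -2.0]
width: 0.296
grasp_force: 60.1
```

Request:
move_arm([
  [[0, 0, -0.1], [0, 0, 0], 0],
  [[0, 0, -0.2], [0, 0, 0], 0],
  [[0, 0, -0.2], [0, 0, 0], 0],
  [[0, 0, -0.2], [0, 0, 0], 0],
])

```text
time: 16.97
position: [494.2, 350.5, 69.0]
tcp_rot: [0.001, -0.083, 0.997, 0.0]
wrist_force: [0.8, 0.0, 2.2]
width: 0.293
grasp_force: 60.5
```

Request:
move_arm([
  [[0, 0, 0], [0, 0, 0], 4],
  [[0, 0, 0], [0, 0, 0], 5],
  [[0, 0, 0], [0, 0, 0], 7],
  [[0, 0, 0], [0, 0, 0], 7],
  [[0, 0, 0], [0, 0, 0], 7],
])

```text
time: 17.38
position: [493.5, 350.1, 68.1]
tcp_rot: [-0.0, -0.083, 0.997, -0.0]
wrist_force: [-0.9, -0.2, 0.7]
width: 0.822
grasp_force: 0.0
```

Request:
move_arm([
  [[0, 0, 1], [0, 0, 0], 7],
  [[0, 0, 3], [0, 0, 0], 7],
  [[0, 0, 6], [0, 0, 0], 7],
  [[0, 0, 10], [0, 0, 0], 7],
  [[0, 0, 14], [0, 0, 0], 7],
])

```text
time: 17.8
position: [492.8, 349.7, 209.7]
tcp_rot: [-0.001, -0.083, 0.997, -0.001]
wrist_force: [1.3, 0.1, -0.1]
width: 0.819
grasp_force: 0.0
```

Request:
move_arm([
  [[0, 0, 4], [0, 0, 0], 5],
  [[0, 0, 8], [0, 0, 0], 3],
  [[0, 0, 12], [0, 0, 0], 0],
  [[0, 0, 15], [0, 0, 0], 0],
  [[0, 0, 15], [0, 0, 0], 0],
])

```text
time: 18.22
position: [494.6, 353.2, 366.4]
tcp_rot: [0.005, -0.083, 0.997, 0.003]
wrist_force: [-0.1, 0.8, -0.3]
width: 0.109
grasp_force: 0.0
```

Run:
```python
from h import *
st=telemetry.observe(); print(st['position'],q2m(st['tcp_rot']).round(3))
im=imaging.capture('wrist'); k=cam('wrist',st)
for b in blobs(im,(50,80,40),(80,255,255),4,k,None,300)[:1]: print(b)
for b in blobs(im,(10,50,140),(25,200,255),58,k,(180,60,400,360),300)[:2]: print('wood',b)
```

```text
[494.5757861  353.17643356 366.36559699] [[-0.986 -0.165  0.01 ]
 [-0.165  0.986  0.008]
 [-0.011  0.006 -1.   ]]
(7692.0, array([484.6, 346.9]), array([492.9, 348.4]), array([207.2, 109. ]), 9.5, (243, 98, 68, 123))
wood (15039.0, array([406.5, 399.9]), array([431.9, 360.1]), array([335.1, 189.8]), 89.3, (180, 60, 220, 148))
wood (11622.5, array([596.9, 378.1]), array([622.3, 396.1]), array([204.1, 372.8]), 5.3, (180, 181, 220, 117))
```

Request:
move_arm([
  [[1, -3.5, 0], [0, 0, -0.11], 0],
  [[2, -7, 0], [0, 0, -0.23], 0],
  [[3, -10, 0], [0, 0, -0.35], 0],
  [[4, -13, 0], [0, 0, -0.47], 0],
  [[4.5, -16, 0], [0, 0, -0.55], 0],
])

```text
time: 18.68
position: [538.7, 187.6, 356.9]
tcp_rot: [-0.001, 0.194, 0.981, -0.001]
wrist_force: [-0.4, -0.2, 0.0]
width: 0.001
grasp_force: 0.0
```

Request:
move_arm([
  [[0.5, -3.5, 0], [0, 0, -0.11], 0],
  [[1, -7, 0], [0, 0, -0.23], 0],
  [[1.5, -10, 0], [0, 0, -0.35], 0],
  [[2, -13, 0], [0, 0, -0.47], 0],
  [[2, -16, 0], [0, 0, -0.55], 0],
])

```text
time: 19.1
position: [558.2, 28.1, 356.9]
tcp_rot: [-0.001, 0.453, 0.892, -0.001]
wrist_force: [0.9, 0.1, 0.0]
width: -0.002
grasp_force: 0.0
```

Request:
move_arm([
  [[0.5, -3.5, 0], [0, 0, -0.11], 0],
  [[1, -7, 0], [0, 0, -0.23], 0],
  [[1.5, -10, 0], [0, 0, -0.35], 0],
  [[2, -13, 0], [0, 0, -0.47], 0],
  [[2, -16, 0], [0, 0, -0.55], 0],
])

```text
time: 19.52
position: [578.2, -131.4, 356.7]
tcp_rot: [-0.001, 0.678, 0.735, -0.001]
wrist_force: [0.2, -0.1, -0.5]
width: 0.001
grasp_force: 0.0
```

Request:
move_arm([
  [[0, -3.5, 0], [0, 0, 0], 0],
  [[0, -7, 0], [0, 0, 0], 0],
  [[0, -10.5, 0], [0, 0, 0], 0],
  [[0, -14, 0], [0, 0, 0], 0],
  [[0, -16, 0], [0, 0, 0], 0],
])

```text
time: 19.93
position: [576.5, -295.2, 356.2]
tcp_rot: [-0.001, 0.678, 0.735, -0.002]
wrist_force: [0.4, -0.2, -1.2]
width: 0.003
grasp_force: 0.0
```

Request:
move_arm([
  [[0, 0, 0], [0, 0, 0], 0],
  [[0, 0, 0], [0, 0, 0], 0],
])

```text
time: 20.1
position: [577.5, -291.3, 356.3]
tcp_rot: [-0.002, 0.677, 0.736, -0.001]
wrist_force: [0.3, 0.5, 0.1]
width: -0.0
grasp_force: 0.0
```

Run:
```python
from h import *
st=telemetry.observe(); print(st['position'],st['qpos'].round(2),q2m(st['tcp_rot']).round(3))
im=imaging.capture('top'); kt=cam('top')
print(blobs(im,(50,80,40),(80,255,255),4,kt,(150,180,215,265))[:1],blobs(im,(5,50,110),(25,255,255),58,kt,(168,197,198,250))[:1])
y=blobs(im,(20,120,90),(35,255,255),95,kt,(300,165,380,255))[:2]; print(y)
r=105
for th in np.arange(1.6,-.01,-.1):
    c,s=np.cos(th),np.sin(th); yy=-172+r*c-4*s-11; z=91+r*s+4*c
    print(round(th,1),(s2w([40,yy])[0]+[1,0]).round(1),round(z,1))
```

```text
[ 577.45858266 -291.25208949  356.34711673] [ 0.77  0.37 -0.52  1.34  0.18  1.48  0.34] [[-0.084  0.996 -0.003]
 [ 0.996  0.084  0.002]
 [ 0.002 -0.003 -1.   ]]
[(1803.5, array([492.6, 349.4]), array([492.6, 349.8]), array([205.5, 107.9]), 9.5, (161, 191, 40, 65))] [(546.0, array([492. , 349.7]), array([492.9, 349.9]), array([146.6,  44.8]), 9.2, (168, 201, 19, 45))]
[(476.0, array([ 542.7, -250.1]), array([ 546.2, -249.9]), array([193.6,  30.4]), 2.0, (355, 176, 12, 61))]
1.6 [ 580.3 -257.7] 195.8
1.5 [ 579.8 -247.2] 196.0
1.4 [ 579.4 -236.7] 195.2
1.3 [ 579.  -226.4] 193.2
1.2 [ 578.6 -216.3] 190.3
1.1 [ 578.2 -206.6] 186.4
1.0 [ 577.8 -197.3] 181.5
0.9 [ 577.4 -188.5] 175.7
0.8 [ 577.1 -180.4] 169.1
0.7 [ 576.8 -172.9] 161.7
0.6 [ 576.5 -166.3] 153.6
0.5 [ 576.3 -160.5] 144.9
0.4 [ 576.1 -155.5] 135.6
0.3 [ 575.9 -151.6] 125.9
0.2 [ 575.8 -148.6] 115.8
0.1 [ 575.7 -146.6] 105.5
-0.0 [ 575.7 -145.7] 95.0
```

The brush stands centred on the mat (492.9, 349.9). I'll lower the closed fingers behind the lid and push it shut along an arc.

Request:
move_arm([
  [[0, 0, -3.5], [0, 0, 0], 0],
  [[0, 0, -7], [0, 0, 0], 0],
  [[0, 0, -10.5], [0, 0, 0], 0],
  [[0, 0, -14], [0, 0, 0], 0],
  [[0, 0, -16], [0, 0, 0], 0],
])

```text
time: 20.57
position: [576.6, -286.5, 193.9]
tcp_rot: [-0.003, 0.674, 0.738, -0.001]
wrist_force: [-0.6, 0.4, -0.1]
width: -0.0
grasp_force: 0.0
```

Request:
move_arm([
  [[0.1, 1.2, 0], [0, 0, 0], 0],
  [[0.1, 2.4, 0], [0, 0, 0], 0],
  [[0.1, 3.6, 0], [0, 0, 0], 0],
  [[0.1, 4.6, 0], [0, 0, 0], 0],
  [[0.1, 5.5, -0.1], [0, 0, 0], 0],
])

```text
time: 20.98
position: [580.9, -233.8, 199.7]
tcp_rot: [0.002, 0.675, 0.738, 0.0]
wrist_force: [-0.4, -2.3, 2.9]
width: -0.001
grasp_force: 1.2
```

Request:
move_arm([
  [[0, 1.03, -0.2], [0, 0, 0], 0],
  [[0, 2.04, -0.49], [0, 0, 0], 0],
  [[-0.1, 3.0, -0.88], [0, 0, 0], 0],
  [[-0.1, 3.94, -1.37], [0, 0, 0], 0],
  [[-0.1, 4.82, -1.95], [0, 0, 0], 0],
])

```text
time: 21.4
position: [578.8, -185.3, 177.5]
tcp_rot: [-0.0, 0.676, 0.737, 0.0]
wrist_force: [0.3, -1.5, 1.7]
width: -0.001
grasp_force: 0.9
```

Request:
move_arm([
  [[0, 0.8, -0.7], [0, 0, 0], 0],
  [[0, 1.55, -1.4], [0, 0, 0], 0],
  [[-0.1, 2.2, -2.2], [0, 0, 0], 0],
  [[-0.1, 2.8, -3.1], [0, 0, 0], 0],
  [[-0.1, 3.3, -4], [0, 0, 0], 0],
])

```text
time: 21.82
position: [577.3, -152.5, 136.5]
tcp_rot: [-0.001, 0.676, 0.737, -0.0]
wrist_force: [0.3, -0.6, 2.5]
width: 0.002
grasp_force: 0.7
```

Request:
move_arm([
  [[0, 0.4, -1], [0, 0, 0], 0],
  [[0, 0.7, -2], [0, 0, 0], 0],
  [[0, 0.9, -3], [0, 0, 0], 0],
  [[0, 1, -3.8], [0, 0, 0], 0],
  [[0, 1, -4.2], [0, 0, 0], 0],
])

```text
time: 22.23
position: [576.5, -143.2, 94.8]
tcp_rot: [-0.002, 0.676, 0.737, -0.001]
wrist_force: [-8.6, 2.6, 27.6]
width: -0.0
grasp_force: 14.1
```

The 27 N reaction at z ≈ 95 shows the lid is on its stop. I'll retreat and check.

Request:
move_arm([
  [[0, 0, 1], [0, 0, 0], 0],
  [[0, 0, 4], [0, 0, 0], 0],
  [[0, 0, 8], [0, 0, 0], 0],
  [[0, -3, 12], [0, 0, 0], 0],
  [[0, -6, 16], [0, 0, 0], 0],
])

```text
time: 22.65
position: [577.6, -192.9, 244.2]
tcp_rot: [-0.0, 0.675, 0.738, -0.0]
wrist_force: [1.6, -0.4, 0.3]
width: -0.002
grasp_force: 0.0
```

Request:
move_arm([
  [[0, -3, 2], [0, 0, 0], 0],
  [[0, -6, 4], [0, 0, 0], 0],
  [[0, -9, 6], [0, 0, 0], 0],
  [[0, -12, 6], [0, 0, 0], 0],
  [[0, -12, 6], [0, 0, 0], 0],
])

```text
time: 23.07
position: [575.4, -323.9, 302.9]
tcp_rot: [0.002, 0.68, 0.733, -0.003]
wrist_force: [-1.6, -1.8, -1.1]
width: 0.0
grasp_force: 0.0
```

Request:
move_arm([
  [[0, 0, 0], [0, 0, 0], 0],
  [[0, 0, 0], [0, 0, 0], 0],
  [[0, 0, 0], [0, 0, 0], 0],
])

```text
time: 23.32
position: [577.6, -312.1, 301.8]
tcp_rot: [-0.001, 0.675, 0.738, -0.0]
wrist_force: [0.3, 0.4, -0.2]
width: 0.002
grasp_force: 0.0
```

Run:
```python
from h import *
st=telemetry.observe(); print(st['position'],st['wrist_force'])
im=imaging.capture('scene'); kt=cam('top'); tp=imaging.capture('top'); ks=cam('scene')
m=cv2.inRange(cv2.cvtColor(im,cv2.COLOR_BGR2HSV),(20,120,90),(35,255,255)); m[:, :175]=0;m[:,265:]=0;m[:195]=0;m[285:]=0
print(cv2.approxPolyDP(cv2.convexHull(max(cv2.findContours(m,0,1)[0],key=cv2.contourArea)),5,True)[:,0].tolist())
m=cv2.inRange(cv2.cvtColor(im,cv2.COLOR_BGR2HSV)[215:245,220:250],(0,0,0),(180,255,80)); M=cv2.moments(m,True); print('tab',220+M['m10']/M['m00'],215+M['m01']/M['m00'])
print(blobs(tp,(5,50,110),(25,255,255),58,kt,(168,197,198,250))[:1])
cv2.imwrite('pics/s8.png',np.vstack([cv2.resize(im[100:340,60:460],(800,480))]))
```

```text
[ 577.61378567 -312.06563867  301.79283107] [ 0.32208383  0.43833039 -0.18400649]
[[233, 213], [257, 257], [209, 277], [187, 231]]
tab 236.7448275862069 234.02758620689656
[(544.0, array([492.1, 349.8]), array([492.9, 349.9]), array([146.6,  44.8]), 9.2, (168, 201, 19, 45))]
```

View pics/s8.png

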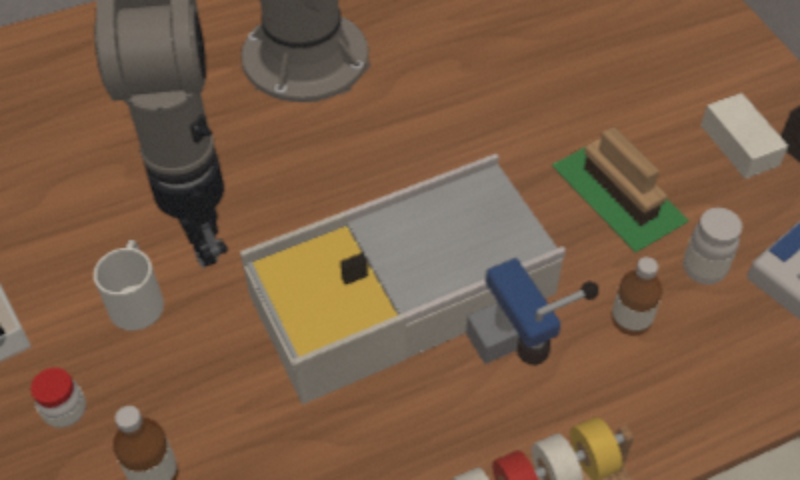

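The lid is flush: its corners match the model at 0 rad. The brush stands on the mat, and the bystanders show no sign of having moved. I'll hand in the job.

```bash
python3 -c "
from station import env
print(env.finish_job())"
```

```text
the job is handed in; nothing more can be done
None
```

I handed the job in at about 23 s: all three closures are swept into the well, the brush stands released on the mat, and the yellow lid is shut. The final pictures showed this, but the hand-in gave no verdict.

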